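Load the core carrier up the ramp and switch the reader on

TASK

Load the core-plug reader: push the grey sample carrier along its track and up the ramp, gently and without lifting it, until it rests against the stop. Then switch the reader on at the locking toggle on the head: pull the bat outward to free it from its lock, flip it over to the uphill side and let it drop back into its lock. Leave the carrier against the stop and do not disturb the things standing around.

Things in the scene. Friction and masses are not known exactly. Their poses are not given: they have to be found in the camera images.
- loader: Fixed metal loader, 340 mm long, 92 mm wide. Origin on the bench under its middle; x = uphill along the track, y across, z up. x = -171 to -60 mm: level landing 8 mm above the bench; x = -60 to 90 mm: bed climbs at 10 degrees; x = 90 to 170 mm: grey head, roof 62 mm high. Two guide rails 10 mm high, inner faces 66 mm apart.
- ramp_foot (a point): Where landing turns into ramp: on the bed's centre line at loader x = -60, y = 0, z = 8 mm. The bed's height at loader x above it is 8 mm + 0.176 (x + 60 mm). A dark steel stop block bridges the ramp, top 62 mm above the bench, its face square to the bed at loader x = 30 to 75 mm; it is clamped elsewhere each time and not measured: find it by feel (or by eye).
- carrier: Grey plastic sample carrier, 80 x 56 x 26 mm (x long, uphill; y wide), 0.2 to 0.35 kg, three stone plugs stand 7 mm above its top. Origin: centre of its underside. Starts on the landing between the rails. Sliding takes 1 to 4 N; at the stop resistance rises sharply. Friction keeps it on the ramp. Delicate: fingers must not press it with over 40 N, nor lift it off the track.
- carrier_back (a point): Centre of the carrier's rear (downhill) face, 13 mm above its underside. Push here.
- home_plunger (a joint): Thin sprung plunger (8 mm diameter, under 0.5 N) in the stop's face on the centre line, pushed in by the carrier, m: 0 = sticks out 8 mm, 0.008 = flush with the stop's face. Over 0.006 counts as resting against the stop.
- power_bat (a joint): Angle of the toggle bat, rad, about the loader's y axis: 0 = off (leans 0.42 rad from vertical to downhill, -x), 0.84 = on (leans 0.42 rad uphill, +x). Pivot at loader x = 130, y = 0, z = 50 mm. Light friction holds it; a cross pin on the bat is trapped on either side of a steel saddle: the bat cannot pass upright unless pulled out 8 mm or more.
- power_bat_pull (a joint): How far the bat is pulled out along its own length, m: 0 = dropped in its lock, 0.010 = fully out. A spring pulls it back with 3 N (in) to 6 N (out).
- bat_knob (a point): Middle of the bat's round metal grip (17 mm diameter, 58 mm from the pivot, 68 mm when pulled out; the grip ends 9 mm beyond this point). The saddle tops out 74.5 mm above the bench.
- core_plug_6: Bystander: dark stone core plug, 38 mm diameter, 38 mm high, origin under its centre.
- brass_weight_2: Bystander: small brass weight, 20 mm diameter, 28 mm high, origin under its centre.
- petri_dish_1: Bystander: glass dish, 60 mm diameter, 14 mm high, origin under its centre.
Mind the look-alikes: they are no part of the job. Leave any yellow look-alike of the carrier alone.

How it is judged:
On the way, in this order (a step that is already met when the one before it is completed fails the run):
1. the carrier rests against the stop (plunger pushed in more than 6 mm) (value of joint home_plunger above 0.006 m), for 0.3 s.
2. the bat is pulled out of its lock (value of joint power_bat_pull above 0.006 m), for 0.05 s.
3. the bat is flipped over to the on side (value of joint power_bat above 0.6 rad), for 0.1 s.
At the end, for the whole second after the job is handed in: The carrier rests on the ramp against the stop (plunger pushed in more than 6 of its 8 mm) and is still; the toggle bat leans to the on side (over 0.6 of 0.84 rad) and has dropped back into its lock (within 3 mm) (value of joint home_plunger above 0.006 m and linear speed of carrier below 0.01 m/s and value of joint power_bat above 0.6 rad and value of joint power_bat_pull below 0.003 m); the robot touches nothing.
It fails at once if the carrier is pressed by the fingers with more than 40 N (contact force between the fingers and carrier above 40 N).
It fails at once if the carrier is lifted off the track (height (world z) of carrier above 0.038 m or (x of carrier in the frame of loader below -0.09 m and height (world z) of carrier above 0.02 m)).
It fails at once if a bystander is displaced by more than 25 mm (distance of any of core_plug_6, brass_weight_2, petri_dish_1 from where it was at the start of the episode above 0.025 m).
It also fails if it takes over 54 s, if anything falls off the work surface, if the arm or the gripper's body presses on something with over 40 N, if the wrist force passes 120 N, or if a joint passes its speed limit or range.

ROBOT

A 7-joint arm with a two-finger parallel gripper is mounted at the origin on a cart in front of the work surface, level with it; the furniture and walls round the work are solid. World frame = base frame: x ahead of the robot, y to its left, z up, the work surface at z = 0. Lengths are in m, angles in rad, forces in N, time in s.
With the tool pointing down it reaches from about 0.425 to 0.875 m from the base axis. Payload 4.7 kg.
Tool frame: the origin (TCP) lies at the very end of the fingers, on their centre line; the grasp point (between the pads) lies 19 mm behind it (bot.grip_depth is the distance from the TCP to the grasp point, in m); y points along the fingers, z is the direction in which the jaws open and shut, and the axes are right-handed (so a half turn about y gives the same grasp; the last joint's range is limited). The gripper opens to 85 mm and grips with 20 to 120 N. Pads are 22 mm wide; open, the fingers measure 114 mm over their backs; the gripper's body (76 mm by 85 mm) begins 54 mm behind the grasp point. The pads swing forward as they close: fully open they stand 13 mm farther back than shut.
Start: joints at [-1.1, 0.321, -0.07, 1.45, 0.023, 1.371, -0.057], TCP at [0.287, 0.583, 0.231] pointing down, gripper open.
Joint ranges: [-2.86, 2.86], [-0.3, 2.09], [-1.38, 1.24], [0.06, 2.45], [-1.56, 4.7], [0.09, 2.05], [-2.69, 2.69]. Speed limits (rad/s): [2.57, 2.57, 3.14, 3.14, 3.14, 3.14, 3.14].

INTERFACE

Orientations are given as a unit quaternion [x, y, z, w].
In Python, from rig import bot gives the robot as it stands. The module is installed in compiled form; this text tells all that it offers.
- The arm moves only by the tool drive_tool, never from a script. Its argument "moves" is one flat list of numbers, 5 for each row, row after row: the shift along the tool's x, y, z in mm, then the turn about the tool's y in rad, then the gripper command: -1 is shut, 1 is fully open, values between are in proportion. In form: [x, y, z, yaw, claw, x, y, z, yaw, claw, ...]. A call has 1 to 8 rows; each row shifts and turns the pose as measured when the row begins, along the tool's axes as they then stand; what a row does not reach is not made up. A row lasts 1/8 s, in which the tool goes at most 62.5 mm and 10.7 degrees, less where a joint would pass 70% of its speed; a pose out of reach is approached as far as the arm can. A call with a gripper value outside its range is refused whole. The fingers move at their own pace and stop on an object; the grip force is fixed at half the most. Time passes only in rows, so rows that do not move let the fingers close. It gives the time, the measured TCP pose, the force and the opening at its end, in the units of the state.
- bot.sense(): the state, without advancing time (a new reading comes with each control period).
- bot.read_camera(name): name is "scene" or "top" or "wrist"; returns the picture (384x512x3 uint8, red, green, blue); there is no depth.
- bot.get_calibration(name): a dict with "fx", "fy", "cx", "cy" (pixels), "T" (4x4, takes a point from camera to world coordinates). Camera axes: x right, y down, z forward; pixel columns grow to the right and rows downward; lengths in m; the calibration is good to about 2 mm. A picture is of the moment at which its call begins: read the wrist's pose just before it. get_calibration takes no time and is no camera call; for the wrist camera it gives the pose at the moment of the call.
- bot.finish_job(): hands the job in, once; it reports no verdict.
Trained networks look in the newest picture that a camera, given by its name, has taken for a name from the list of things; names that differ only in an ending like _2 or _b are one class to them, and where a whole thing is asked for, a point or a joint stands for the part that bears it (a point fixed in the world has none). Each returns a list of dicts, best first, with "confidence" (0 to 1); they miss things now and then, are a little off and sometimes report something else, mostly with a low value. They report only what shows in the picture. A call takes as long as a camera call. They do not tell look-alikes from the thing itself.
- bot.outline_of(camera, target): "mask" (384x512 bool, what is visible of it) and "box" ([left, top, width, height] in pixels, round what is visible of it).
The state is a dict: "t": time; "joints": joint angles; "joint_velocities": joint speeds; "tau": joint torques, N m; "tool_pos": TCP position; "ee_rot": TCP orientation; "ft_force": force on the tool from outside, world axes, zero at the start; "wrist_torque": the same for the moment, N m; "gripper_width": finger opening in m.
Only numpy, scipy, OpenCV 4.12 (cv2) and the standard library are available. Lean on these libraries where they do the work, as an engineer would, in place of code of your own. Each camera call takes 0.05 s, during which the arm holds its last target.

## Working session

There is one attempt and no reset: what is moved stays moved. The work goes in short steps, Python scripts to look and compute and a tool call to move; the robot and the scene stay as the last step left them, time stands still between calls to the robot, and variables do not carry over. Pictures are saved under pics/ and viewed, and the job is handed in when it is done.

Besides the shell and the picture viewer there is one more tool, called after ">>>" as name(argument=value, ...) on one line, values as JSON. drive_tool: Moves the arm, as the interface text tells. Its arguments: {"type":"object","properties":{"moves":{"type":"array","items":{"type":"number"}}},"required":["moves"]}

```bash
mkdir -p pics; ls
python3 - <<'E'
from rig import bot
import cv2, numpy as np
s=bot.sense(); print({k:np.round(v,3).tolist() for k,v in s.items()}, bot.grip_depth)
for n in ["scene","top"]:
    im=bot.read_camera(n); cv2.imwrite(f"pics/{n}0.png",im[:,:,::-1]); c=bot.get_calibration(n); print(n,c["fx"],c["fy"],c["cx"],c["cy"],np.round(c["T"],3).tolist())
E
```

```text
pics
{'t': 0.0, 'joints': [-1.1, 0.322, -0.07, 1.452, 0.023, 1.371, -0.057], 'joint_velocities': [-0.001, -0.001, 0.0, -0.001, -0.0, -0.0, 0.0], 'tau': [0.0, -49.359, -0.382, -31.433, 0.013, 0.011, -0.0], 'tool_pos': [0.286, 0.583, 0.23], 'ee_rot': [0.689, -0.16, 0.16, -0.688], 'ft_force': [-0.376, 0.494, 0.088], 'wrist_torque': [0.017, -0.013, -0.061], 'gripper_width': 0.085} 0.0187
scene 466.6172614101634 466.6172614101634 257.47056373308794 199.72674512113025 [[0.575, -0.528, 0.625, -0.04], [-0.818, -0.386, 0.426, -0.448], [0.016, -0.756, -0.654, 0.741], [0.0, 0.0, 0.0, 1.0]]
top 463.9745091288245 463.9745091288245 253.83711363288444 178.31129097363132 [[-0.004, -0.984, 0.178, 0.381], [-1.0, 0.002, -0.01, -0.014], [0.01, -0.178, -0.984, 1.021], [0.0, 0.0, 0.0, 1.0]]
```

View pics/scene0.png

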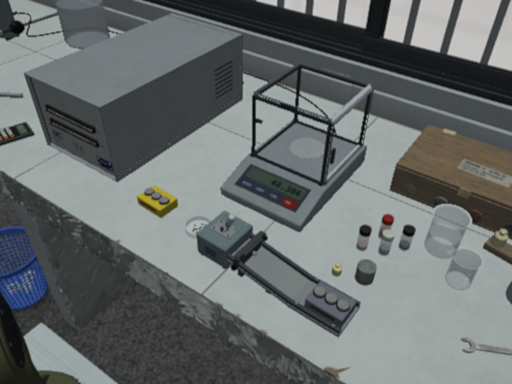

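View pics/top0.png

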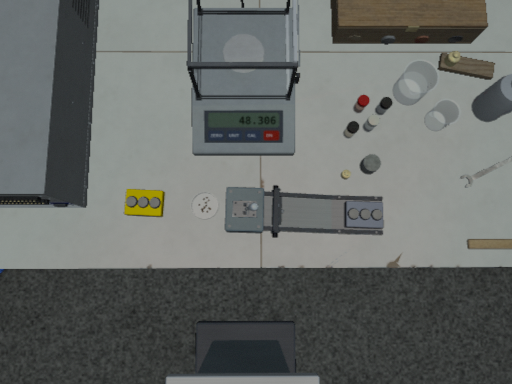

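The scene image shows the grey carrier at (330,300) on the landing, the head and toggle at (226,232), and a yellow look-alike at (157,200). The top image has the carrier at (364,214), the head at (244,209), the stop at (277,211) and the yellow look-alike at (144,203). The bystanders in the top image are the plug at (371,164), the weight at (346,174) and the dish at (205,206). I choose the grey carrier between the rails. Next I'll measure it and check it in a close crop.

```bash
cat > h.py <<'E'
import numpy as np, cv2
from rig import bot
def ray(cal,u,v):
    d=cal["T"][:3,:3]@np.array([(u-cal["cx"])/cal["fx"],(v-cal["cy"])/cal["fy"],1.]); return cal["T"][:3,3],d
def onz(cal,u,v,z):
    o,d=ray(cal,u,v); return o+d*(z-o[2])/d[2]
def proj(cal,P):
    T=np.linalg.inv(cal["T"]); P=np.atleast_2d(P); q=P@T[:3,:3].T+T[:3,3]
    return np.c_[cal["fx"]*q[:,0]/q[:,2]+cal["cx"],cal["fy"]*q[:,1]/q[:,2]+cal["cy"]]
E
python3 - <<'E'
from h import *
for n in ["top","scene"]:
    im=bot.read_camera(n); c=bot.get_calibration(n)
    for t in ["loader","carrier","power_bat","core_plug_6","brass_weight_2","petri_dish_1"]:
        for r in bot.outline_of(n,t)[:3]:
            m=r["mask"]; ys,xs=np.nonzero(m)
            if len(xs)==0: continue
            rr=cv2.minAreaRect(np.c_[xs,ys].astype(np.float32))
            print(n,t,round(r["confidence"],2),r["box"],np.round(rr[0],1),np.round(rr[1],1),round(rr[2],1),len(xs), np.round(onz(c,*rr[0],0.02),3))
    if n=="top":
        cv2.imwrite("pics/topcrop.png",cv2.resize(im[170:250,210:400,::-1],None,fx=4,fy=4,interpolation=cv2.INTER_CUBIC))
    else: cv2.imwrite("pics/scenecrop.png",cv2.resize(im[190:340,180:370,::-1],None,fx=4,fy=4,interpolation=cv2.INTER_CUBIC))
E
```

```text
top loader 0.61 [225.0, 188.0, 160.9, 47.9] [303.3 211.3] [156.8  44.5] 1.9 4921 [ 0.489 -0.131  0.02 ]
top loader 0.15 [344.9, 203.0, 36.7, 26.3] [363.  214.5] [27. 38.] 90.0 1039 [ 0.482 -0.261  0.02 ]
top carrier 0.78 [124.6, 186.9, 43.0, 28.7] [143.8 203. ] [39.  26.3] 4.1 980 [0.508 0.214 0.02 ]
top carrier 0.69 [345.4, 200.8, 38.0, 28.8] [363.  214.5] [27. 38.] 90.0 1000 [ 0.482 -0.261  0.02 ]
top power_bat 0.48 [248.6, 201.4, 7.0, 14.7] [250.5 207.2] [ 8.7 13. ] 66.8 97 [ 0.499 -0.017  0.02 ]
top core_plug_6 0.77 [357.2, 155.7, 23.8, 15.0] [369.6 163.9] [18.3 23.3] 56.3 359 [ 0.594 -0.281  0.02 ]
top core_plug_6 0.16 [343.0, 170.4, 6.5, 8.1] [345.  174.5] [7. 8.] 90.0 56 [ 0.57  -0.225  0.02 ]
top brass_weight_2 0.57 [342.5, 171.4, 6.7, 8.6] [345.  174.5] [7.8 9.2] 45.0 69 [ 0.57  -0.225  0.02 ]
top petri_dish_1 0.8 [187.0, 191.8, 30.5, 26.8] [204. 205.] [26. 26.] 90.0 584 [0.504 0.084 0.02 ]
scene loader 0.61 [197.6, 212.5, 161.3, 122.5] [277.1 270.8] [177.9  50.7] 31.3 5264 [ 0.494 -0.136  0.02 ]
scene carrier 0.9 [135.4, 187.2, 43.3, 31.4] [157.5 200.6] [40.  26.2] 31.0 880 [0.508 0.209 0.02 ]
scene carrier 0.73 [222.7, 212.7, 15.3, 19.6] [228.2 222.1] [ 7.6 18.8] 26.6 100 [0.548 0.03  0.02 ]
scene carrier 0.68 [306.8, 282.4, 52.4, 42.6] [330.1 303.3] [47.1 31.7] 30.1 1381 [ 0.486 -0.261  0.02 ]
scene power_bat 0.6 [224.1, 215.0, 10.5, 15.0] [230.3 221.7] [ 8.2 18.4] 11.3 121 [0.551 0.028 0.02 ]
scene core_plug_6 0.72 [356.4, 260.2, 21.7, 25.5] [365.5 271.7] [19.6 25.9] 11.3 444 [ 0.596 -0.282  0.02 ]
scene core_plug_6 0.58 [226.4, 213.1, 9.9, 13.0] [230.8 220.1] [ 8.4 14.4] 5.7 101 [0.556 0.03  0.02 ]
scene brass_weight_2 0.63 [336.2, 260.2, 1.2, 14.3] [336.5 268.5] [13.  9.] 90.0 114 [ 0.569 -0.23   0.02 ]
scene petri_dish_1 0.91 [186.6, 215.4, 24.3, 25.0] [195.8 223.3] [17.  24.7] 45.0 351 [0.502 0.086 0.02 ]
```

View pics/topcrop.png

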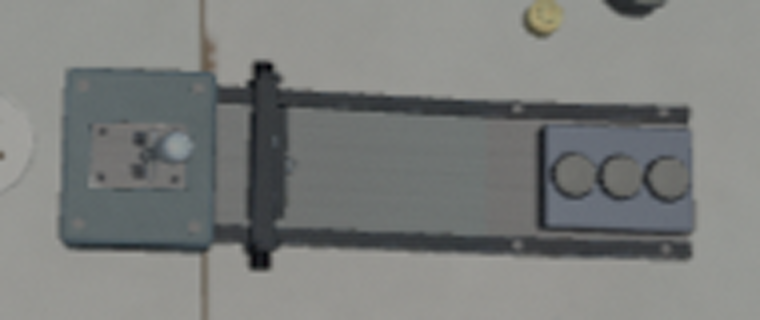

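View pics/scenecrop.png

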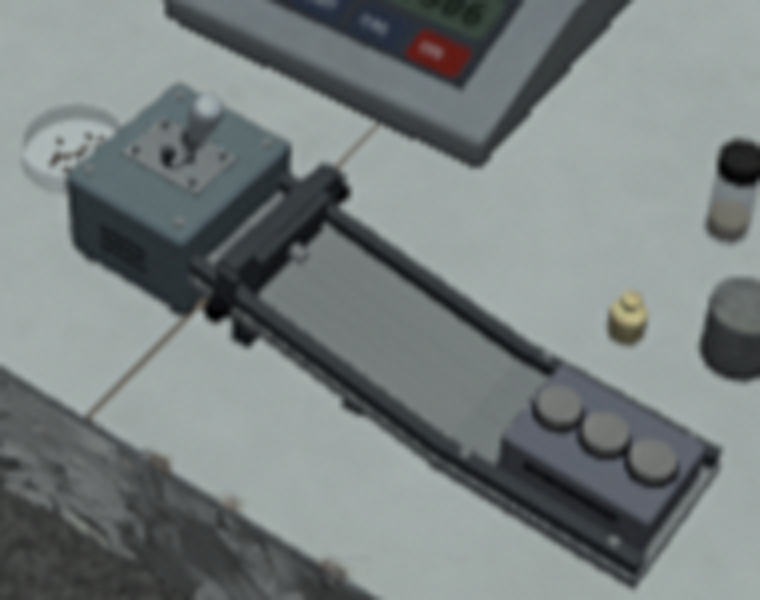

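```bash
cat > fit.py <<'E'
from h import *
from scipy.optimize import least_squares
ct,cs=bot.get_calibration("top"),bot.get_calibration("scene")
top=lambda u,v:(210+u/4,170+v/4); sc=lambda u,v:(180+u/4,190+v/4)
K=[106.4,0,103]
A=[(ct,top(66,68),[170,-46,62]),(ct,top(216,72),[90,-46,62]),(ct,top(213,248),[90,46,62]),(ct,top(62,247),[170,46,62]),
(ct,top(178,146),K),(ct,top(690,183),[-170,0,18]),
(cs,sc(182,83),[170,-46,62]),(cs,sc(292,155),[90,-46,62]),(cs,sc(180,245),[90,46,62]),(cs,sc(69,177),[170,46,62]),(cs,sc(207,105),K)]
def L2W(p,P):
    c,s=np.cos(p[2]),np.sin(p[2]); P=np.atleast_2d(P)/1000.
    return np.c_[p[0]+c*P[:,0]-s*P[:,1],p[1]+s*P[:,0]+c*P[:,1],P[:,2]]
def res(p): return np.concatenate([proj(c,L2W(p,P))[0]-uv for c,uv,P in A])
r=least_squares(res,[0.49,-0.13,1.57],loss="soft_l1")
p=r.x
if __name__=="__main__":
    print(p,np.degrees(p[2])); print(np.round(res(p).reshape(-1,2),1).tolist())
    # carrier top face center, z=8+26
    for c,uv in [(ct,top(617,178))]:
        w=onz(c,*uv,0.034); c_,s_=np.cos(p[2]),np.sin(p[2]); d=w[:2]-p[:2]
        print("carrier loader",(c_*d[0]+s_*d[1])*1e3,(-s_*d[0]+c_*d[1])*1e3,w)
    for n,P in dict(rear=[-165,0,21],foot=[-60,0,8],pivot=[130,0,50],knob=K,end=[-171,0,8]).items(): print(n,np.round(L2W(p,P)[0],4))
    for c,n,o in((ct,"top",0),(cs,"scene",0)):
        im=bot.read_camera(n)[:,:,::-1].copy()
        im=cv2.resize(im,None,fx=4,fy=4,interpolation=cv2.INTER_CUBIC)
        pts=[[x,y,z] for x in(90,170) for y in(-46,46) for z in(0,62)]+[K,[130,0,50]]+[[-60,y,8] for y in(-33,0,33)]+[[-171,y,8] for y in(-33,33)]+[[90,y,8+.176*150+10] for y in(-33,33)]
        for u,v in proj(c,L2W(p,pts)): cv2.circle(im,(int(4*u+2),int(4*v+2)),4,(0,0,255),1)
        cr=im[680:1000,840:1600] if n=="top" else im[760:1360,720:1480]
        cv2.imwrite(f"pics/fit_{n}.png",cr)
E
python3 fit.py
```

```text
[ 0.48545073 -0.1350073   1.53748725] 88.09153036142582
[[-0.1, -0.4], [0.6, -0.2], [0.2, -0.1], [-0.9, -1.0], [1.9, 0.6], [0.5, -0.1], [-1.8, -0.6], [0.0, -2.7], [-0.4, 0.5], [-2.6, -0.3], [0.8, 4.1]]
carrier loader -125.21492960447739 0.5964649504841407 [ 0.48068457 -0.26013291  0.034     ]
rear [ 0.48   -0.2999  0.021 ]
foot [ 0.4835 -0.195   0.008 ]
pivot [ 0.4898 -0.0051  0.05  ]
knob [ 0.489  -0.0287  0.103 ]
end [ 0.4798 -0.3059  0.008 ]
```

View pics/fit_top.png

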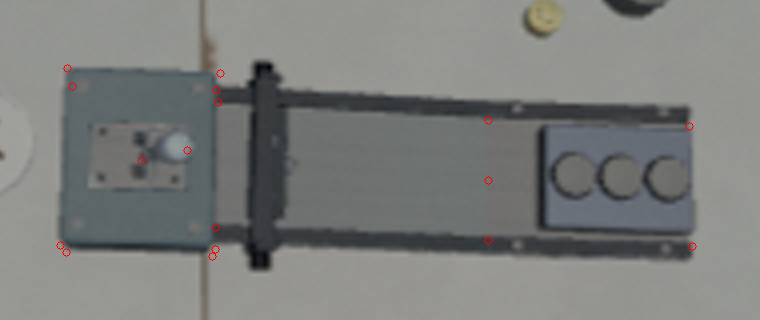

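View pics/fit_scene.png

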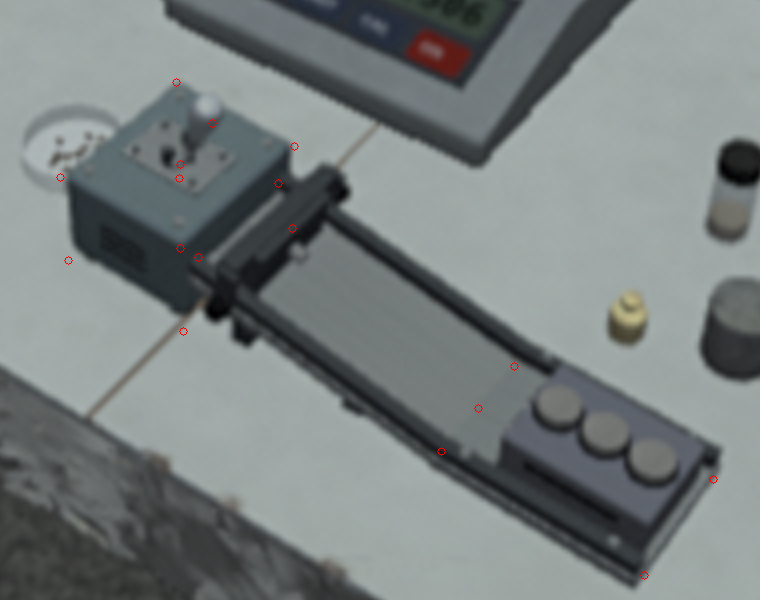

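```bash
cat > tri.py <<'E'
from fit import *
def tri(a,b):
    o1,d1=ray(ct,*a);o2,d2=ray(cs,*b); d1/=np.linalg.norm(d1);d2/=np.linalg.norm(d2)
    s=np.linalg.lstsq(np.c_[d1,-d2],o2-o1,rcond=None)[0]
    P,Q=o1+s[0]*d1,o2+s[1]*d2; return (P+Q)/2,np.linalg.norm(P-Q)
def W2L(w):
    c_,s_=np.cos(p[2]),np.sin(p[2]); d=w[:2]-p[:2]; return np.round([(c_*d[0]+s_*d[1])*1e3,(-s_*d[0]+c_*d[1])*1e3,w[2]*1e3],1)
if __name__=="__main__":
  for n,a,b in [("knob",(178,146),(207,105)),("c170-46",(66,68),(182,83)),("c90-46",(216,72),(292,155)),("c90+46",(213,248),(180,245)),("c170+46",(62,247),(69,177)),("car rear -y",(690,128),(707,452)),("car rear+y",(692,232),(647,522)),("car front+y",(541,230),(503,437)),("car front-y",(543,126),(565,360)),("rail end +y",(690,258),(633,572)),("plug1",(574,175),(558,405)),("plug3",(667,178),(652,460)), ("plunger",(290,167),(299,256)),("weighttop",(544,15),(630,302))]:
    w,e=tri(top(*a),sc(*b)); print(n,np.round(w,4),round(e*1e3,1),W2L(w))
E
python3 tri.py
```

```text
knob [ 0.4897 -0.0253  0.1116] 1.4 [109.8  -0.6 111.6]
c170-46 [0.538  0.0317 0.0602] 4.1 [168.4 -47.   60.2]
c90-46 [ 0.5355 -0.0458  0.0527] 0.2 [ 90.9 -47.1  52.7]
c90+46 [ 0.4427 -0.0436  0.063 ] 1.3 [90.  45.8 63. ]
c170+46 [0.4449 0.0325 0.0632] 5.4 [166.1  46.1  63.2]
car rear -y [ 0.5085 -0.3027  0.0285] 1.2 [-166.9  -28.7   28.5]
car rear+y [ 0.4523 -0.299   0.0357] 1.9 [-165.1   27.7   35.7]
car front+y [ 0.455  -0.2209  0.0332] 5.8 [-86.8  27.5  33.2]
car front-y [ 0.5101 -0.2232  0.0363] 5.0 [-87.3 -27.5  36.3]
rail end +y [ 0.4393 -0.3024  0.0159] 0.6 [-168.9   40.5   15.9]
plug1 [ 0.4822 -0.2363  0.0409] 1.7 [-1.013e+02 -1.000e-01  4.090e+01]
plug3 [ 0.4807 -0.2862  0.0397] 2.1 [-151.3   -0.3   39.7]
plunger [ 0.4863 -0.085   0.0432] 0.7 [50.   0.8 43.2]
weighttop [ 0.5724 -0.2281  0.0241] 3.7 [-90.2 -90.   24.1]
```

```bash
cat > st.py <<'E'
from fit import *
from scipy.spatial.transform import Rotation as R
def W2Lv(v):
    c,s=np.cos(p[2]),np.sin(p[2]); return np.array([c*v[0]+s*v[1],-s*v[0]+c*v[1],v[2]])
def W2Lp(w):
    d=np.array(w)-[p[0],p[1],0]; return W2Lv(d)*1e3
def show(*goals):
    s=bot.sense(); Rm=R.from_quat(s["ee_rot"]).as_matrix(); t=np.array(s["tool_pos"])
    print("t",round(float(s["t"]),2),"tcp",np.round(t,4),"L",np.round(W2Lp(t),1),"F_L",np.round(W2Lv(s["ft_force"]),1),"w",round(float(s["gripper_width"]),4))
    print("tool axes in loader rows:\n",np.round([W2Lv(Rm[:,i]) for i in range(3)],3))
    for g in goals:
        g=L2W(p,g)[0]; print("goal",np.round(g,3),"tool shift mm",np.round(Rm.T@(g-t)*1e3,1))
if __name__=="__main__":
    import sys
    show(*[[float(x) for x in a.split(",")] for a in sys.argv[1:]])
E
python3 st.py -- 2>/dev/null || python3 - <<'E'
from st import *
show([-185,0,120],[-185,0,21])
E
```

```text
t 0.9 tcp [0.2867 0.5834 0.2314] L [711.4 222.5 231.4] F_L [-0.5 -0.1 -0.3] w 0.0851
tool axes in loader rows:
 [[-0.411 -0.912  0.   ]
 [ 0.    -0.    -1.   ]
 [ 0.912 -0.411  0.   ]]
goal [ 0.479 -0.32   0.12 ] tool shift mm [ 571.2  111.3 -725.7]
goal [ 0.479 -0.32   0.021] tool shift mm [ 571.2  210.3 -725.8]
```

>>> drive_tool(moves=[38,0,-43,0,-1,38,0,-43,0,-1,38,0,-43,0,-1,38,0,-43,0,-1,38,0,-43,0,-1,38,0,-43,0,-1,35,0,-39,0,-1,35,0,-39,0,-1])

```text
t: 1.9
tool_pos: [0.4088, 0.1418, 0.2305]
ee_rot: [-0.688, 0.157, -0.158, 0.691]
ft_force: [0.7, -0.4, -0.2]
gripper_width: 0.0002
```

Run:
```python
from st import *
show([-190,0,120],[-185,0,21])
print(np.round(bot.sense()["joints"],2))
```

```text
t 1.9 tcp [0.4088 0.1418 0.2305] L [274.1  85.8 230.5] F_L [-0.3 -0.7 -0.2] w 0.0002
tool axes in loader rows:
 [[-0.404 -0.915  0.   ]
 [ 0.005 -0.002 -1.   ]
 [ 0.915 -0.404  0.005]]
goal [ 0.479 -0.325  0.12 ] tool shift mm [ 265.8  108.6 -390.5]
goal [ 0.479 -0.32   0.021] tool shift mm [ 263.7  207.6 -386.5]
[-0.69 -0.16  0.27  1.96  0.04  1.33  0.69]
```

>>> drive_tool(moves=[33,0,-48,0,-1,33,0,-48,0,-1,33,0,-48,0,-1,33,0,-48,0,-1,33,0,-48,0,-1,33,0,-48,0,-1,33,0,-48,0,-1,33,0,-48,0,-1])

```text
t: 2.9
tool_pos: [0.4829, -0.3328, 0.2319]
ee_rot: [-0.685, 0.151, -0.161, 0.694]
ft_force: [-0.1, 0.5, 0.3]
gripper_width: 0.0
```

>>> drive_tool(moves=[0,0,0,0.18,-1,0,0,0,0.18,-1,0,0,0,0.18,-1,0,0,0,0.18,-1,0,0,0,0.18,-1,0,0,0,0.18,-1,0,0,0,0.07,-1])

```text
t: 3.78
tool_pos: [0.4806, -0.3402, 0.2313]
ee_rot: [0.479, -0.514, 0.519, -0.487]
ft_force: [0.5, -0.6, 0.2]
gripper_width: 0.0003
```

Run:
```python
from st import *
show([-190,0,60],[-185,0,21])
print(np.round(bot.sense()["joints"],2))
```

```text
t 3.77 tcp [ 0.4806 -0.3402  0.2313] L [-205.2   -2.   231.3] F_L [-0.6 -0.5  0.2] w 0.0003
tool axes in loader rows:
 [[-0.999  0.034 -0.004]
 [ 0.003 -0.012 -1.   ]
 [-0.034 -0.999  0.012]]
goal [ 0.479 -0.325  0.06 ] tool shift mm [-14.5 171.3  -4.6]
goal [ 0.479 -0.32   0.021] tool shift mm [-19.4 210.3  -5.2]
[-0.34  0.31  1.12  1.65 -0.3   1.36  0.76]
```

>>> drive_tool(moves=[-13,50,-3,-0.034,-1,0,50,0,0,-1,0,50,0,0,-1,0,40,0,0,-1,0,19,0,0,-1])

```text
t: 4.4
tool_pos: [0.4856, -0.3262, 0.0194]
ee_rot: [0.487, -0.503, 0.512, -0.498]
ft_force: [1.2, -0.2, 1.5]
gripper_width: -0.0004
```

Run:
```python
from st import *
show([-178,0,22])
print(np.round(bot.sense()["joints"],2))
for n in ["scene","wrist"]:
    im=bot.read_camera(n); 
    if n=="scene": im=cv2.resize(im[230:380,240:430],None,fx=4,fy=4,interpolation=cv2.INTER_CUBIC)
    cv2.imwrite(f"pics/{n}1.png",im[:,:,::-1])
```

```text
t 4.4 tcp [ 0.4856 -0.3262  0.0194] L [-191.1   -6.6   19.4] F_L [-0.1 -1.2  1.5] w -0.0004
tool axes in loader rows:
 [[-1.    -0.004 -0.002]
 [ 0.002 -0.02  -1.   ]
 [ 0.004 -1.     0.02 ]]
goal [ 0.48  -0.313  0.022] tool shift mm [-13.1  -2.7  -6.5]
[-0.2   0.53  0.94  1.87 -0.53  0.99  0.94]
```

View pics/scene1.png

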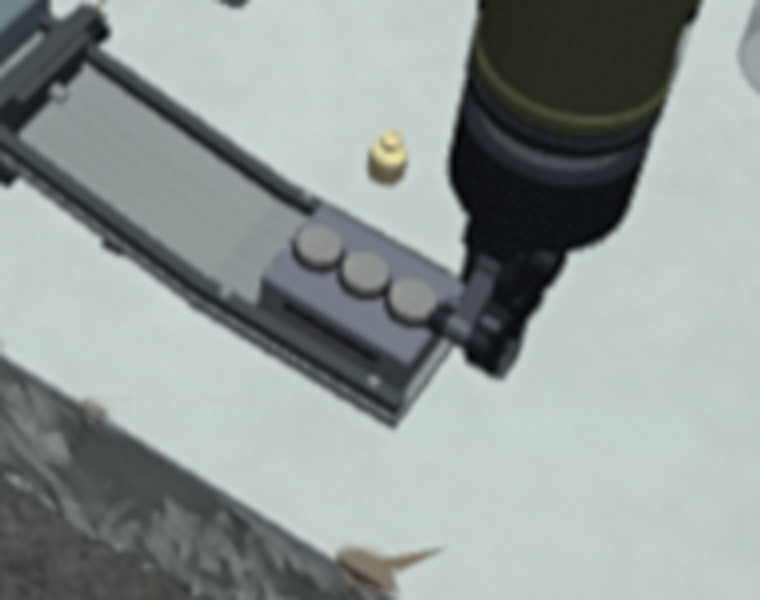

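View pics/wrist1.png

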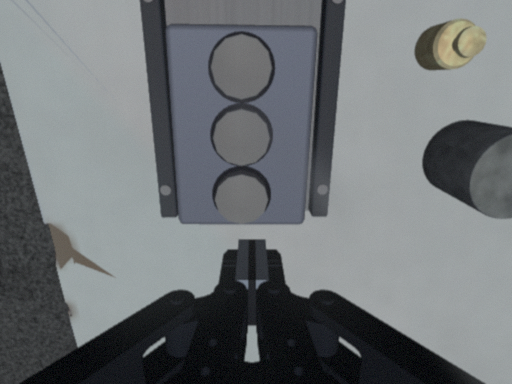

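The wrist view shows the fingers about 6 mm right of the carrier's centre line, which agrees with the pose estimate. I'll centre them, then approach until contact.

>>> drive_tool(moves=[-4,-2,-6.5,0,-1,-5,0,0,0,-1,-5,0,0,0,-1,-4,0,0,0,-1])

```text
t: 5.0
tool_pos: [0.4821, -0.3094, 0.027]
ee_rot: [0.486, -0.5, 0.515, -0.499]
ft_force: [0.0, -0.8, 0.1]
gripper_width: -0.0002
```

Run:
```python
from st import *
show()
im=bot.read_camera("wrist"); cv2.imwrite("pics/wrist2.png",im[:,:,::-1])
```

```text
t 5.0 tcp [ 0.4821 -0.3094  0.027 ] L [-174.4   -2.5   27. ] F_L [-0.8 -0.   0.1] w -0.0002
tool axes in loader rows:
 [[-1.    -0.003  0.001]
 [-0.001 -0.028 -1.   ]
 [ 0.003 -1.     0.028]]
```

View pics/wrist2.png

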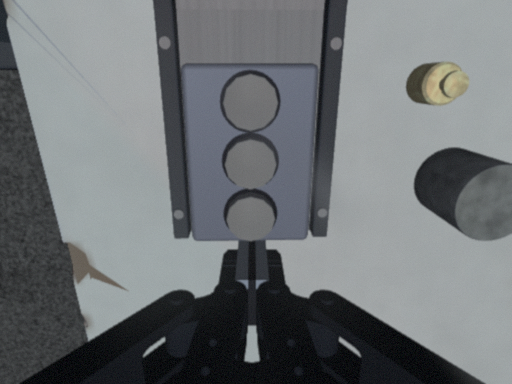

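>>> drive_tool(moves=[0,5,0,0,-1,-6,0,0,0,-1,-10,0,0,0,-1,-10,0,0,0,-1])

```text
t: 5.55
tool_pos: [0.4832, -0.2835, 0.022]
ee_rot: [0.486, -0.5, 0.516, -0.498]
ft_force: [-0.9, -2.0, 0.0]
gripper_width: 0.0002
```

Run:
```python
from st import *
show()
im=bot.read_camera("wrist"); cv2.imwrite("pics/wrist3.png",im[:,:,::-1])
```

```text
t 5.55 tcp [ 0.4832 -0.2835  0.022 ] L [-148.5   -2.7   22. ] F_L [-2.   0.8  0. ] w 0.0002
tool axes in loader rows:
 [[-1.    -0.002  0.004]
 [-0.003 -0.028 -1.   ]
 [ 0.002 -1.     0.028]]
```

View pics/wrist3.png

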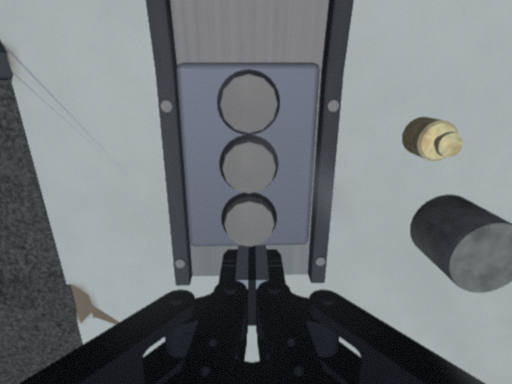

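>>> drive_tool(moves=[-10,0,-1,0,-1,-10,0,0,0,-1,-10,0,0,0,-1,-10,0,0,0,-1,-10,0,0,0,-1])

```text
t: 6.22
tool_pos: [0.4837, -0.2282, 0.0216]
ee_rot: [0.486, -0.5, 0.515, -0.499]
ft_force: [-0.4, -2.0, -1.3]
gripper_width: 0.0001
```

Run:
```python
from st import *
show()
```

```text
t 6.22 tcp [ 0.4837 -0.2282  0.0216] L [-93.2  -1.4  21.6] F_L [-2.   0.3 -1.3] w 0.0001
tool axes in loader rows:
 [[-1.    -0.004  0.002]
 [-0.002 -0.028 -1.   ]
 [ 0.004 -1.     0.028]]
```

>>> drive_tool(moves=[-8,0,0,0,-1,-8,0,0,0,-1,-8,-1,0,0,-1,-8,-1.4,0,0,-1])

```text
t: 6.72
tool_pos: [0.4847, -0.1945, 0.0243]
ee_rot: [0.486, -0.499, 0.515, -0.499]
ft_force: [0.0, -1.7, 0.2]
gripper_width: 0.0001
```

Run:
```python
from st import *
show()
for n in ["scene","wrist"]:
    im=bot.read_camera(n); 
    if n=="scene": im=cv2.resize(im[190:340,180:370],None,fx=4,fy=4,interpolation=cv2.INTER_CUBIC)
    cv2.imwrite(f"pics/{n}4.png",im[:,:,::-1])
```

```text
t 6.72 tcp [ 0.4847 -0.1945  0.0243] L [-59.5  -1.2  24.3] F_L [-1.7 -0.1  0.2] w 0.0001
tool axes in loader rows:
 [[-1.    -0.004  0.003]
 [-0.003 -0.028 -1.   ]
 [ 0.004 -1.     0.028]]
```

View pics/scene4.png

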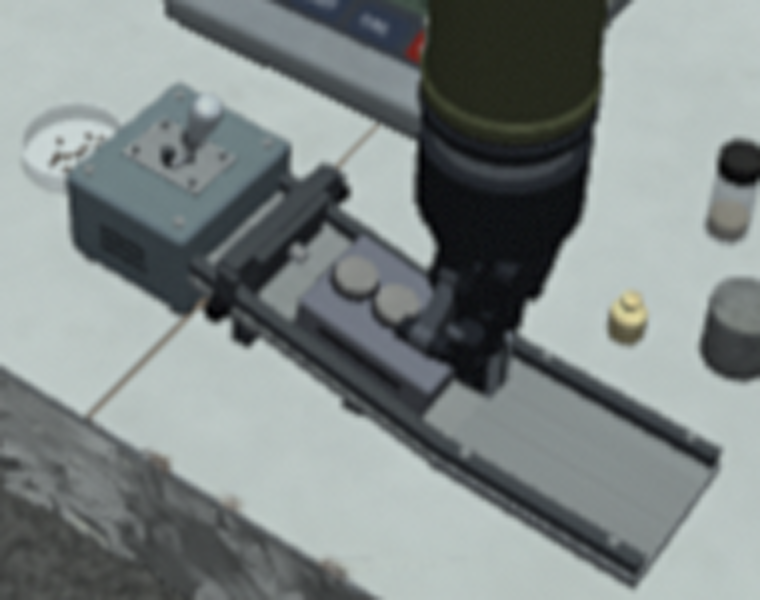

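View pics/wrist4.png

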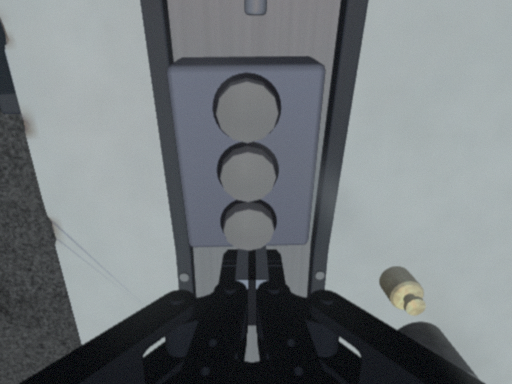

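>>> drive_tool(moves=[-5,-1,0,0,-1,-5,-1,0,0,-1,-5,-1,0,0,-1])

```text
t: 7.2
tool_pos: [0.4847, -0.1777, 0.027]
ee_rot: [0.486, -0.5, 0.514, -0.499]
ft_force: [-0.5, -1.4, 0.2]
gripper_width: -0.0003
```

>>> drive_tool(moves=[-3,-0.5,0,0,-1,-3,-0.5,0,0,-1])

```text
t: 7.45
tool_pos: [0.4848, -0.1714, 0.0281]
ee_rot: [0.486, -0.5, 0.514, -0.499]
ft_force: [-0.1, -2.5, -1.0]
gripper_width: -0.0
```

Run:
```python
from st import *
show()
im=bot.read_camera("wrist"); cv2.imwrite("pics/wrist5.png",im[:,:,::-1])
```

```text
t 7.45 tcp [ 0.4848 -0.1714  0.0281] L [-36.4  -0.6  28.1] F_L [-2.5 -0.  -1. ] w -0.0
tool axes in loader rows:
 [[-1.    -0.005  0.002]
 [-0.002 -0.027 -1.   ]
 [ 0.005 -1.     0.027]]
```

View pics/wrist5.png

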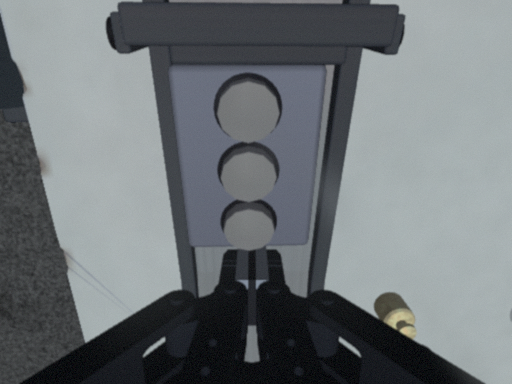

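The carrier's front edge (row 65) is next to the stop. I'll use single 2 mm rows from here.

>>> drive_tool(moves=[-2,-0.3,0,0,-1])

```text
t: 7.62
tool_pos: [0.4842, -0.1707, 0.0284]
ee_rot: [0.487, -0.499, 0.515, -0.498]
ft_force: [-0.6, -8.9, -3.0]
gripper_width: -0.0002
```

>>> drive_tool(moves=[-2,-0.3,0,0,-1])

```text
t: 7.75
tool_pos: [0.4841, -0.1709, 0.0288]
ee_rot: [0.488, -0.499, 0.516, -0.497]
ft_force: [0.8, -6.7, -2.4]
gripper_width: -0.0001
```

>>> drive_tool(moves=[-1.5,-0.3,0,0,-1])

```text
t: 7.88
tool_pos: [0.4841, -0.171, 0.0292]
ee_rot: [0.488, -0.498, 0.517, -0.496]
ft_force: [0.8, -5.1, -1.4]
gripper_width: -0.0002
```

>>> drive_tool(moves=[-3,0,0,0,-1,-3,0,0,0,-1,0,0,0,0,-1])

```text
t: 8.25
tool_pos: [0.4839, -0.1715, 0.0295]
ee_rot: [0.488, -0.496, 0.521, -0.494]
ft_force: [-0.6, -0.8, -0.9]
gripper_width: 0.0001
```

Run:
```python
from st import *
show()
for n in ["scene","wrist"]:
    im=bot.read_camera(n); 
    if n=="scene": im=cv2.resize(im[190:340,180:370],None,fx=4,fy=4,interpolation=cv2.INTER_CUBIC)
    cv2.imwrite(f"pics/{n}6.png",im[:,:,::-1])
```

```text
t 8.25 tcp [ 0.4839 -0.1715  0.0295] L [-36.5   0.3  29.5] F_L [-0.8  0.5 -0.9] w 0.0001
tool axes in loader rows:
 [[-1.     0.003  0.019]
 [-0.019 -0.031 -0.999]
 [-0.002 -1.     0.031]]
```

View pics/scene6.png

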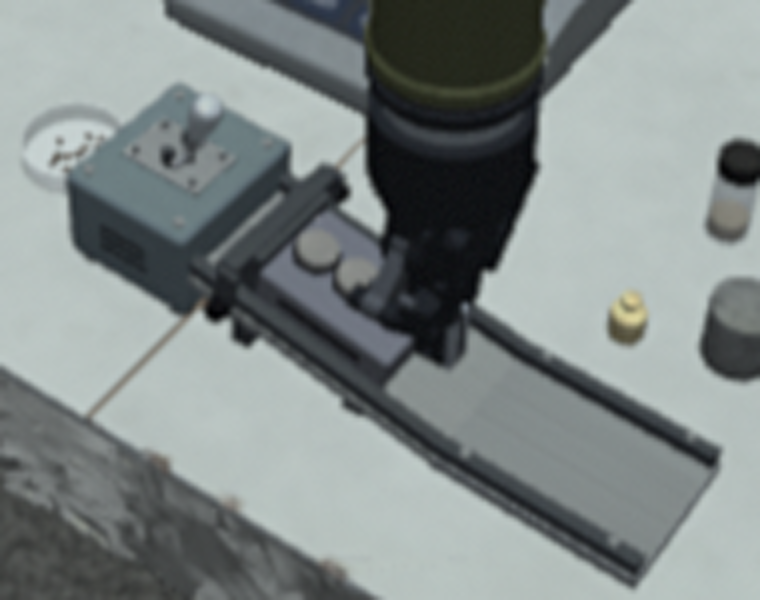

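View pics/wrist6.png

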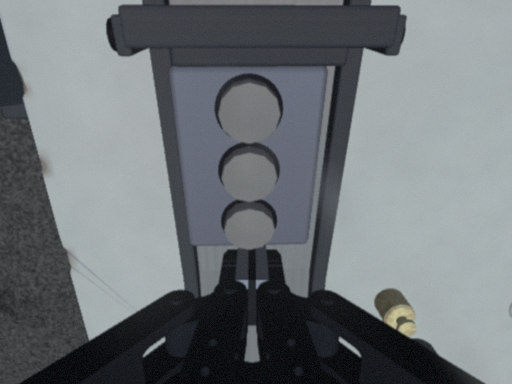

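>>> drive_tool(moves=[-4,0,0,0,-1])

```text
t: 8.48
tool_pos: [0.484, -0.1708, 0.0298]
ee_rot: [0.489, -0.495, 0.523, -0.492]
ft_force: [-0.5, -15.3, -3.2]
gripper_width: -0.0001
```

The push met a hard stop: 15 N with no travel beyond y = -0.1707. I'll back off, rise, and look.

>>> drive_tool(moves=[0,0,0,0,-1,6,0,0,0,-1,15,0,0,0,-1,0,-40,0,0,-1,0,-50,0,0,1,0,-50,0,0,1])

```text
t: 9.22
tool_pos: [0.4764, -0.1843, 0.1696]
ee_rot: [0.491, -0.499, 0.518, -0.491]
ft_force: [1.1, 2.2, 0.0]
gripper_width: 0.0356
```

Run:
```python
from st import *
show([106,0,120],[106,0,84])
print(np.round(bot.sense()["joints"],2))
for n in ["scene","wrist","top"]:
    im=bot.read_camera(n); 
    if n=="scene": im=cv2.resize(im[190:340,180:370],None,fx=4,fy=4,interpolation=cv2.INTER_CUBIC)
    if n=="top": im=cv2.resize(im[170:250,210:400],None,fx=4,fy=4,interpolation=cv2.INTER_CUBIC)
    cv2.imwrite(f"pics/{n}7.png",im[:,:,::-1])
```

```text
t 9.22 tcp [ 0.4764 -0.1843  0.1696] L [-49.6   7.4 169.6] F_L [ 2.2 -1.1  0. ] w 0.0356
tool axes in loader rows:
 [[-1.     0.001  0.02 ]
 [-0.02  -0.019 -1.   ]
 [-0.001 -1.     0.02 ]]
goal [ 0.489 -0.029  0.12 ] tool shift mm [-156.5   46.7    6.3]
goal [ 0.489 -0.029  0.084] tool shift mm [-157.2   82.7    5.6]
[-0.84  0.06  1.19  1.92 -0.04  1.17  0.34]
```

View pics/scene7.png

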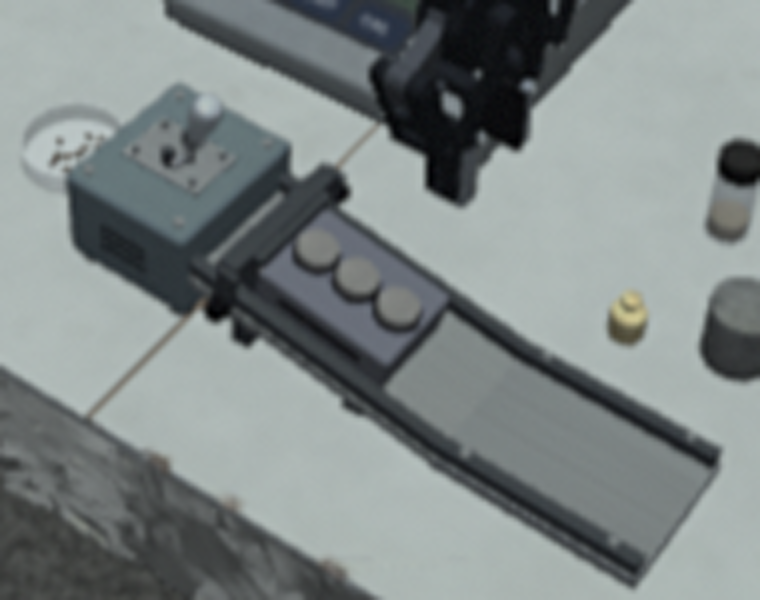

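View pics/wrist7.png

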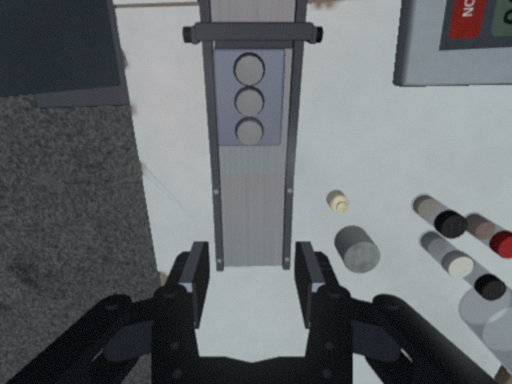

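View pics/top7.png

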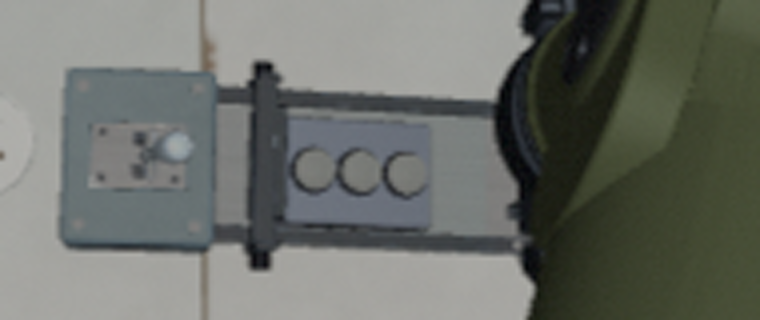

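>>> drive_tool(moves=[-40,0,6,0,1,-40,0,0,0,1,-40,0,0,0,1,0,0,0,0,1])

```text
t: 9.88
tool_pos: [0.4854, -0.0585, 0.1649]
ee_rot: [0.491, -0.5, 0.516, -0.493]
ft_force: [-0.2, -0.8, 0.3]
gripper_width: 0.0852
```

Run:
```python
from st import *
show([106,0,120],[106,0,84])
print(np.round(bot.sense()["joints"],2))
c=bot.get_calibration("wrist"); im=bot.read_camera("wrist")
im2=im[:,:,::-1].copy()
for P in ([106.4,0,103],[102.7,0,111],[130,0,50],[90,46,62],[90,-46,62],[170,46,62],[170,-46,62]):
    u,v=proj(c,L2W(p,P))[0]; print(P,round(u),round(v)); cv2.circle(im2,(int(u),int(v)),3,(0,0,255),1)
cv2.imwrite("pics/wrist8.png",im2)
for r in bot.outline_of("wrist","power_bat"): print(r["confidence"],r["box"])
```

```text
t 9.88 tcp [ 0.4854 -0.0585  0.1649] L [ 76.5   2.6 164.9] F_L [-0.8  0.2  0.3] w 0.0852
tool axes in loader rows:
 [[-1.    -0.002  0.014]
 [-0.014 -0.019 -1.   ]
 [ 0.002 -1.     0.019]]
goal [ 0.489 -0.029  0.12 ] tool shift mm [-30.2  44.5   1.8]
goal [ 0.489 -0.029  0.084] tool shift mm [-30.7  80.5   1.1]
[-1.01 -0.04  1.06  1.97  0.05  1.17  0.  ]
[106.4, 0, 103] 255 165
[102.7, 0, 111] 256 173
[130, 0, 50] 253 118
[90, 46, 62] 196 171
[90, -46, 62] 310 171
[170, 46, 62] 190 64
[170, -46, 62] 318 64
0.85 [233.4, 123.5, 37.9, 50.5]
0.68 [236.1, 127.2, 38.6, 42.2]
```

View pics/wrist8.png

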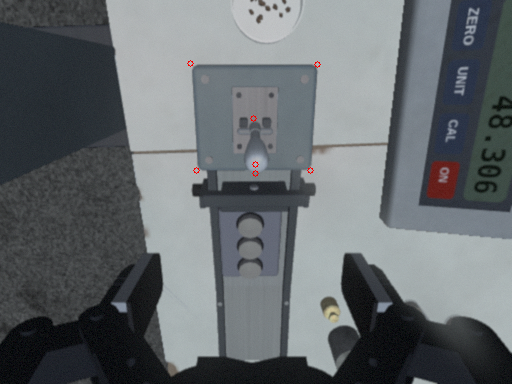

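The knob is at about (256,158) and the head corners fall within 2–4 px of the model. The model's knob pose is therefore confirmed at loader x≈107, z≈103.

>>> drive_tool(moves=[-30,20,2,0,1,0,30,0,0,1,0,20,0,0,1,0,8,0,0,1])

```text
t: 10.48
tool_pos: [0.4898, -0.0387, 0.0838]
ee_rot: [0.488, -0.502, 0.52, -0.488]
ft_force: [0.4, -0.5, -0.2]
gripper_width: 0.0855
```

Run:
```python
from st import *
show([107,-0.5,85])
print(np.round(bot.sense()["joints"],2))
for n in ["scene","wrist"]:
    im=bot.read_camera(n); 
    if n=="scene": im=cv2.resize(im[160:310,140:330],None,fx=4,fy=4,interpolation=cv2.INTER_CUBIC)
    cv2.imwrite(f"pics/{n}9.png",im[:,:,::-1])
```

```text
t 10.47 tcp [ 0.4898 -0.0387  0.0838] L [96.4 -1.1 83.8] F_L [-0.5 -0.4 -0.2] w 0.0855
tool axes in loader rows:
 [[-1.     0.013  0.017]
 [-0.017 -0.018 -1.   ]
 [-0.013 -1.     0.019]]
goal [ 0.49  -0.028  0.085] tool shift mm [-10.6  -1.4  -0.7]
[-0.97  0.15  1.06  2.05 -0.14  1.    0.11]
```

View pics/scene9.png

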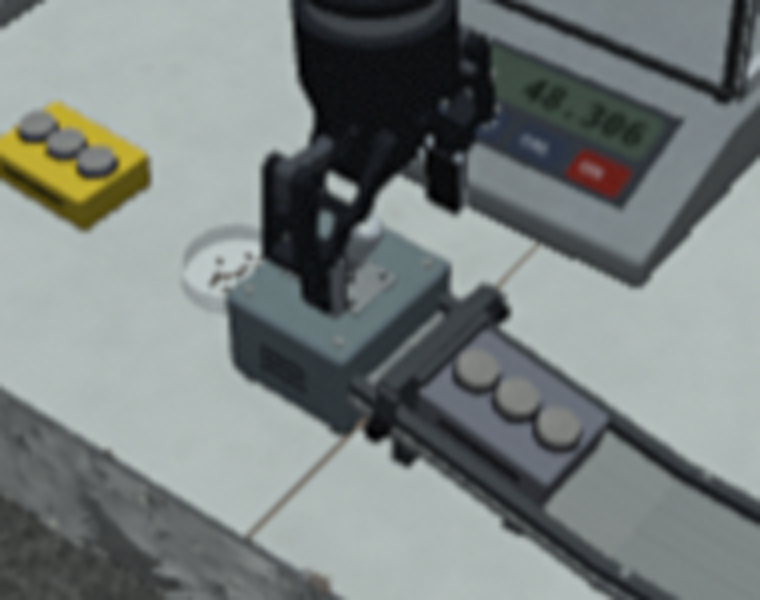

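View pics/wrist9.png

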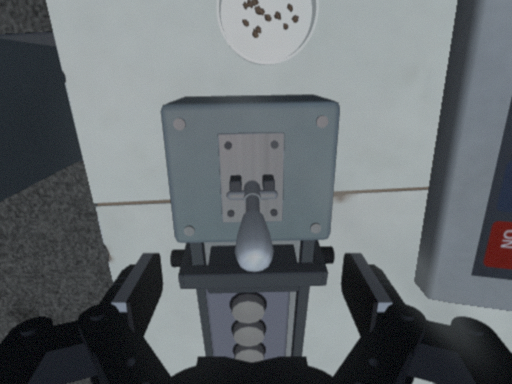

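>>> drive_tool(moves=[-11,-1,0,0.013,1,0,0,0,0,0,0,0,0,0,-1,0,0,0,0,-1,0,0,0,0,-1,0,0,0,0,-1])

```text
t: 11.32
tool_pos: [0.4909, -0.0304, 0.0877]
ee_rot: [0.483, -0.507, 0.524, -0.485]
ft_force: [-1.4, -0.3, 1.6]
gripper_width: 0.0133
```

Run:
```python
from st import *
show([106.4,0,84])
print(np.round(bot.sense()["joints"],2))
for n in ["scene","wrist"]:
    im=bot.read_camera(n); 
    if n=="scene": im=cv2.resize(im[160:310,140:330],None,fx=4,fy=4,interpolation=cv2.INTER_CUBIC)
    cv2.imwrite(f"pics/{n}10.png",im[:,:,::-1])
```

```text
t 11.32 tcp [ 0.4909 -0.0304  0.0877] L [104.7  -2.   87.7] F_L [-0.3  1.4  1.6] w 0.0133
tool axes in loader rows:
 [[-0.999  0.03   0.015]
 [-0.016 -0.019 -1.   ]
 [-0.03  -0.999  0.02 ]]
goal [ 0.489 -0.029  0.084] tool shift mm [-1.7  3.6 -2.1]
[-0.99  0.15  1.06  2.05 -0.13  1.    0.07]
```

View pics/scene10.png

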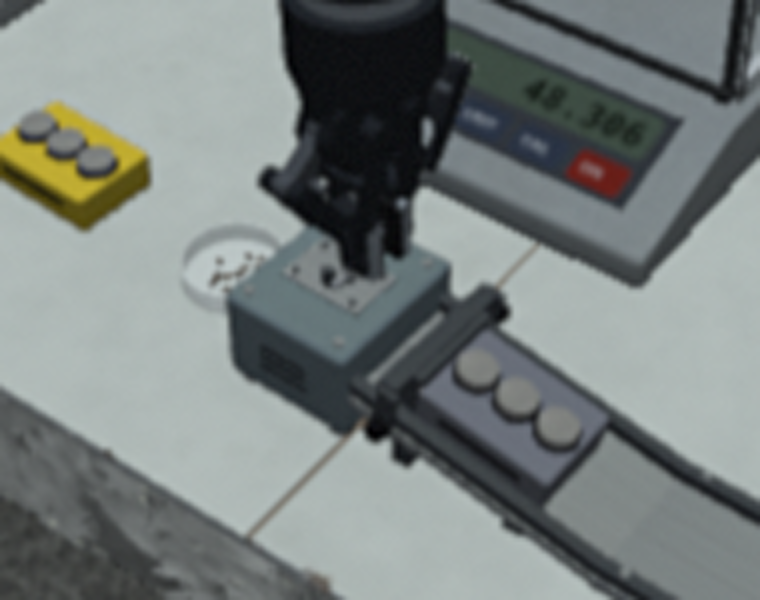

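View pics/wrist10.png

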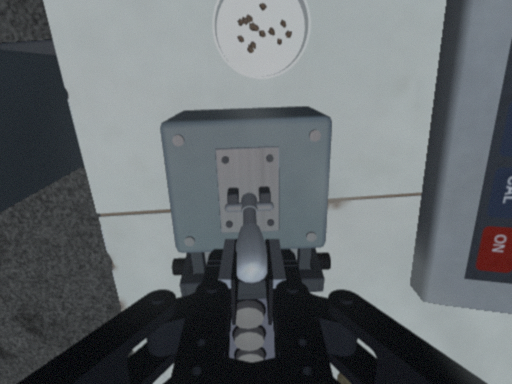

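>>> drive_tool(moves=[0,0,0,0,-1,0,0,0,0,-1])

```text
t: 11.68
tool_pos: [0.491, -0.0304, 0.0877]
ee_rot: [0.483, -0.507, 0.524, -0.485]
ft_force: [-1.7, -0.1, 2.6]
gripper_width: 0.0134
```

Run:
```python
from st import *
show()
c=bot.get_calibration("wrist"); im=bot.read_camera("wrist")
im2=cv2.resize(im[170:330,150:350],None,fx=4,fy=4,interpolation=cv2.INTER_CUBIC)[:,:,::-1].copy()
t=bot.sense()["tool_pos"]; Rm=R.from_quat(bot.sense()["ee_rot"]).as_matrix()
for q in (t,t-Rm[:,1]*.019): print(proj(c,q))
print(proj(c,L2W(p,[[106.4,0,103],[102.7,0,111],[110,0,95]])))
cv2.imwrite("pics/wrist11.png",im2)
```

```text
t 11.68 tcp [ 0.491  -0.0304  0.0877] L [104.7  -2.   87.7] F_L [-0.2  1.7  2.6] w 0.0134
tool axes in loader rows:
 [[-0.999  0.03   0.015]
 [-0.016 -0.02  -1.   ]
 [-0.03  -0.999  0.02 ]]
[[253.47469036 252.44097713]]
[[253.71381089 273.69193082]]
[[249.94019919 266.69046648]
 [250.46384146 283.88612289]
 [249.46521478 251.0618967 ]]
```

View pics/wrist11.png

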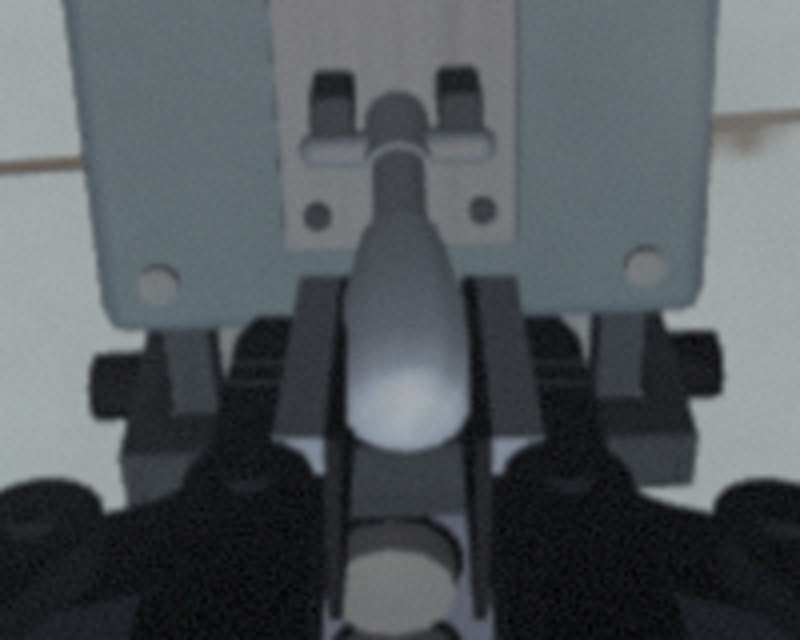

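>>> drive_tool(moves=[2,-5,0,0,-1,2,-5,0,0,-1])

```text
t: 11.98
tool_pos: [0.4904, -0.0335, 0.0972]
ee_rot: [0.483, -0.506, 0.524, -0.485]
ft_force: [1.3, 1.0, -5.7]
gripper_width: 0.0133
```

Run:
```python
from st import *
show()
c=bot.get_calibration("wrist"); im=bot.read_camera("wrist")
im2=cv2.resize(im[170:330,150:350],None,fx=4,fy=4,interpolation=cv2.INTER_CUBIC)[:,:,::-1].copy()
cv2.imwrite("pics/wrist12.png",im2)
```

```text
t 11.97 tcp [ 0.4904 -0.0335  0.0972] L [101.7  -1.6  97.2] F_L [ 1.  -1.3 -5.7] w 0.0133
tool axes in loader rows:
 [[-0.999  0.029  0.015]
 [-0.016 -0.02  -1.   ]
 [-0.029 -0.999  0.021]]
```

View pics/wrist12.png

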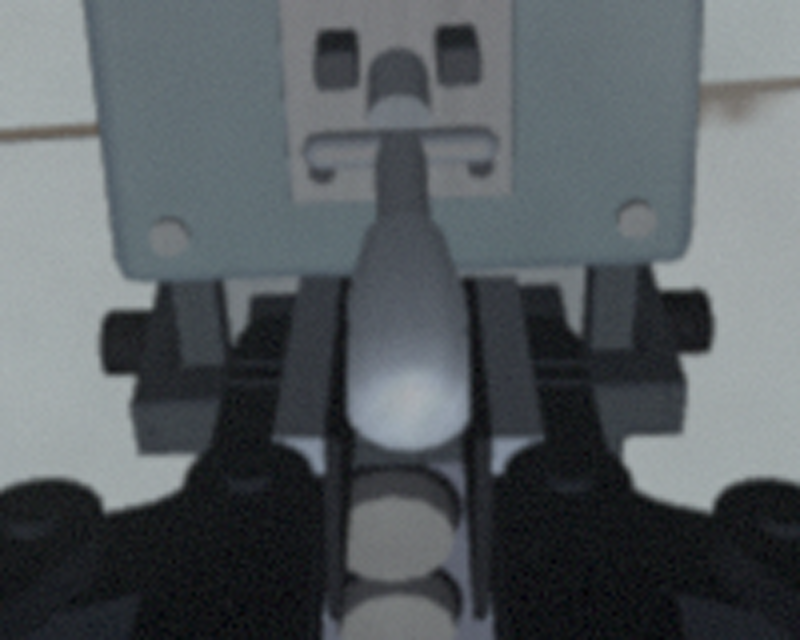

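>>> drive_tool(moves=[-6.4,-2.8,-0.2,0,-1,-6.6,-2.1,-0.2,0,-1,-6.7,-1.4,-0.2,0,-1,-6.8,-0.7,-0.2,0,-1])

```text
t: 12.52
tool_pos: [0.4906, -0.0084, 0.102]
ee_rot: [0.484, -0.505, 0.526, -0.484]
ft_force: [5.3, -4.5, -14.9]
gripper_width: 0.0132
```

Run:
```python
from st import *
show()
im=bot.read_camera("wrist")
im2=cv2.resize(im[170:330,150:350],None,fx=4,fy=4,interpolation=cv2.INTER_CUBIC)[:,:,::-1].copy()
cv2.imwrite("pics/wrist13.png",im2)
```

```text
t 12.53 tcp [ 0.4906 -0.0084  0.102 ] L [126.7  -0.9 102. ] F_L [ -4.3  -5.5 -14.9] w 0.0132
tool axes in loader rows:
 [[-0.999  0.03   0.021]
 [-0.022 -0.022 -1.   ]
 [-0.029 -0.999  0.022]]
```

View pics/wrist13.png

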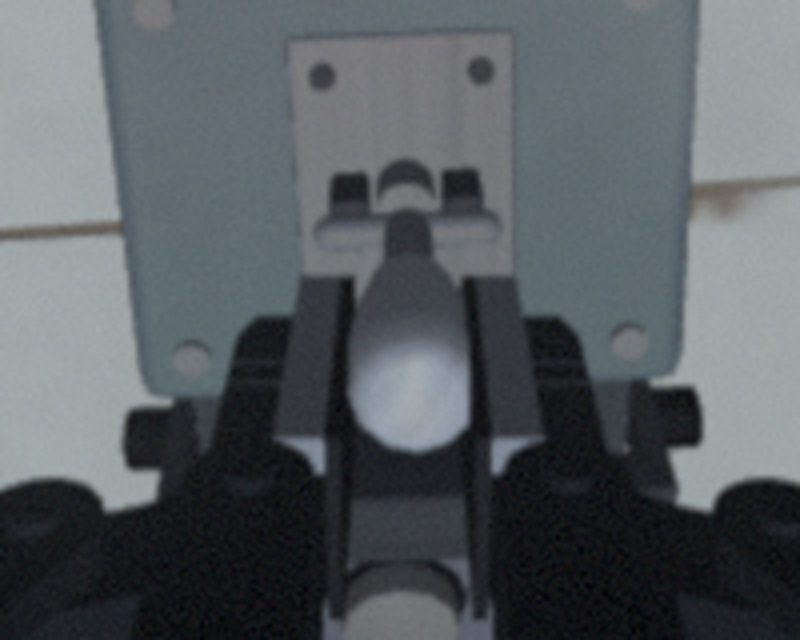

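>>> drive_tool(moves=[-6.8,0.3,0,0,-1,-6.8,0.7,0,0,-1,-6.7,1.2,-0.2,0,-1,-6.6,1.8,-0.2,0,-1])

```text
t: 13.08
tool_pos: [0.4919, 0.0132, 0.098]
ee_rot: [0.486, -0.503, 0.529, -0.48]
ft_force: [1.0, -5.1, -4.2]
gripper_width: 0.0132
```

Run:
```python
from st import *
show()
im=bot.read_camera("wrist")
im2=cv2.resize(im[170:330,150:350],None,fx=4,fy=4,interpolation=cv2.INTER_CUBIC)[:,:,::-1].copy()
cv2.imwrite("pics/wrist14.png",im2)
im=bot.read_camera("scene"); cv2.imwrite("pics/scene14.png",cv2.resize(im[160:310,140:330],None,fx=4,fy=4,interpolation=cv2.INTER_CUBIC)[:,:,::-1])
```

```text
t 13.07 tcp [0.4919 0.0132 0.098 ] L [148.3  -1.5  98. ] F_L [-5.1 -1.2 -4.2] w 0.0132
tool axes in loader rows:
 [[-0.999  0.032  0.032]
 [-0.033 -0.021 -0.999]
 [-0.031 -0.999  0.022]]
```

View pics/wrist14.png

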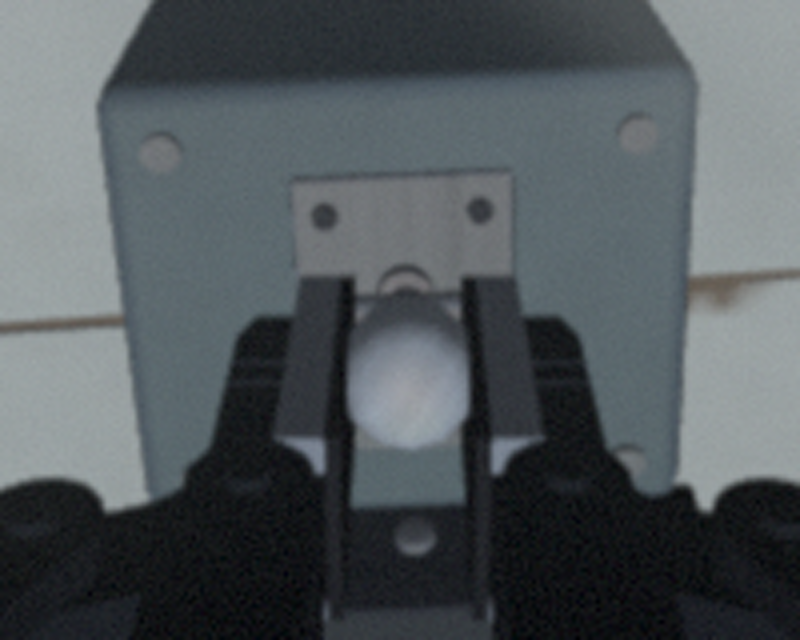

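View pics/scene14.png

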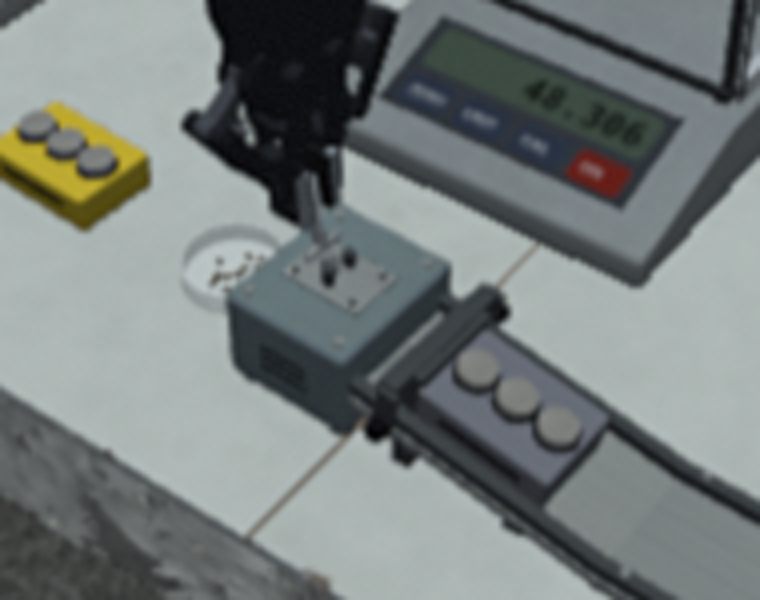

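>>> drive_tool(moves=[-5,1.7,-0.2,0,-1,-5,1.9,-0.2,0,-1])

```text
t: 13.42
tool_pos: [0.4922, 0.0186, 0.0948]
ee_rot: [0.488, -0.502, 0.531, -0.478]
ft_force: [-0.4, -13.6, 0.2]
gripper_width: 0.0133
```

Run:
```python
from st import *
show()
im=bot.read_camera("scene"); cv2.imwrite("pics/scene15.png",cv2.resize(im[160:310,140:330],None,fx=4,fy=4,interpolation=cv2.INTER_CUBIC)[:,:,::-1])
```

```text
t 13.43 tcp [0.4922 0.0186 0.0948] L [153.8  -1.7  94.8] F_L [-13.6  -0.1   0.2] w 0.0133
tool axes in loader rows:
 [[-0.999  0.034  0.038]
 [-0.039 -0.02  -0.999]
 [-0.033 -0.999  0.021]]
```

View pics/scene15.png

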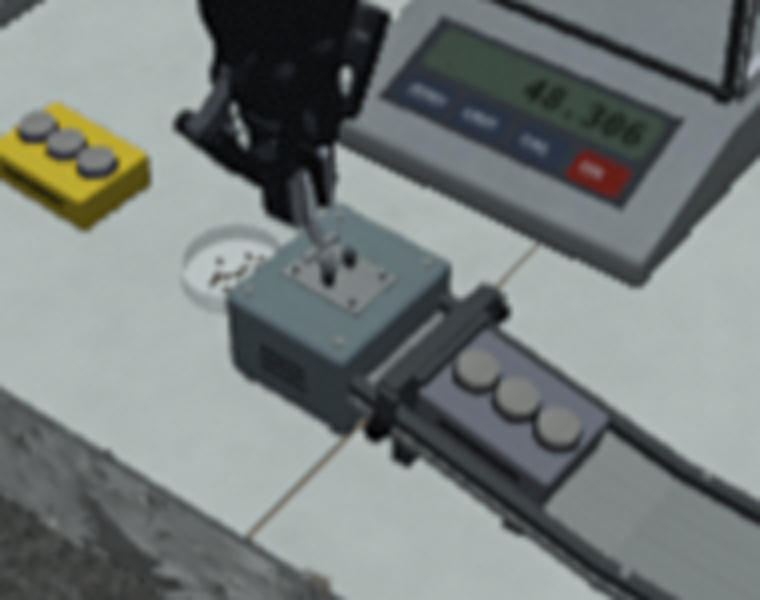

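>>> drive_tool(moves=[1.5,4,0,0,-1,2,4,0,0,-1])

```text
t: 13.72
tool_pos: [0.492, 0.0128, 0.0876]
ee_rot: [0.488, -0.502, 0.532, -0.477]
ft_force: [0.6, -2.6, -2.2]
gripper_width: 0.0134
```

Run:
```python
from st import *
show()
```

```text
t 13.72 tcp [0.492  0.0128 0.0876] L [147.9  -1.6  87.6] F_L [-2.5 -0.6 -2.2] w 0.0134
tool axes in loader rows:
 [[-0.999  0.036  0.04 ]
 [-0.041 -0.019 -0.999]
 [-0.035 -0.999  0.02 ]]
```

>>> drive_tool(moves=[-2,1,0,0,-1,0,0,0,0,0.2,0,0,0,0,1,0,0,0,0,1])

```text
t: 14.22
tool_pos: [0.4938, 0.0176, 0.0881]
ee_rot: [0.487, -0.502, 0.531, -0.479]
ft_force: [-0.5, 0.5, -0.2]
gripper_width: 0.0674
```

Run:
```python
from st import *
show()
im=bot.read_camera("wrist"); cv2.imwrite("pics/wrist16.png",im[:,:,::-1])
im=bot.read_camera("scene"); cv2.imwrite("pics/scene16.png",cv2.resize(im[160:310,140:330],None,fx=4,fy=4,interpolation=cv2.INTER_CUBIC)[:,:,::-1])
```

```text
t 14.22 tcp [0.4938 0.0176 0.0881] L [152.8  -3.3  88.1] F_L [ 0.5  0.5 -0.2] w 0.0674
tool axes in loader rows:
 [[-0.999  0.034  0.036]
 [-0.037 -0.021 -0.999]
 [-0.033 -0.999  0.022]]
```

View pics/wrist16.png

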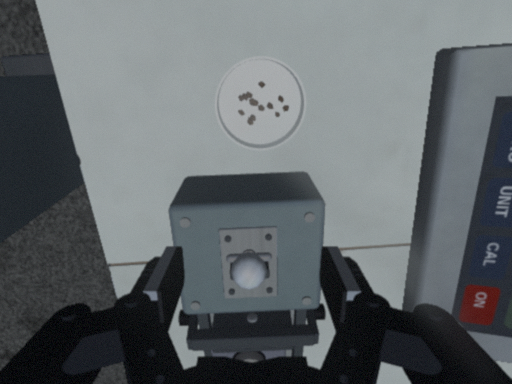

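View pics/scene16.png

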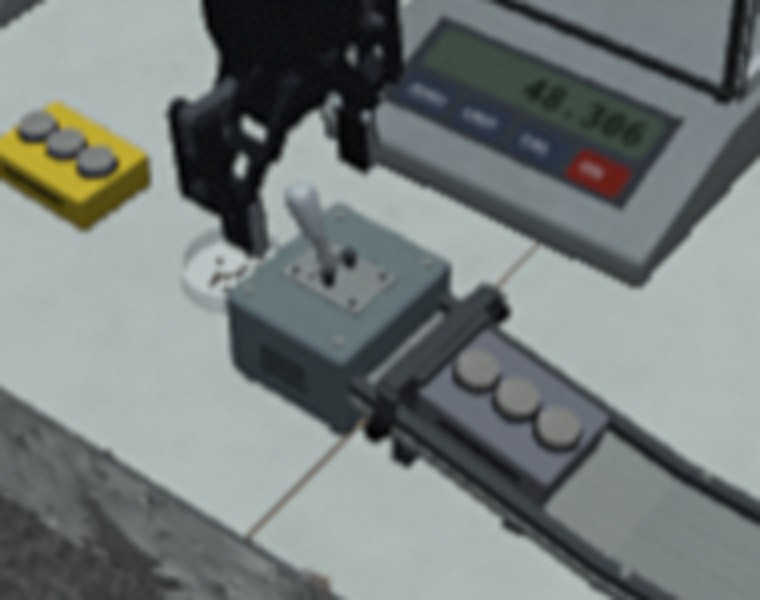

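The bat is leaning uphill. I'll open fully, rise straight up clear of it, and check the bat seating and the carrier.

>>> drive_tool(moves=[0,0,0,0,1,0,-40,0,0,1,0,-50,0,0,1,50,-30,0,0,1,50,0,0,0,1,0,0,0,0,1,0,0,0,0,1])

```text
t: 15.2
tool_pos: [0.4848, -0.079, 0.2159]
ee_rot: [0.487, -0.501, 0.531, -0.48]
ft_force: [-0.9, -0.1, 0.2]
gripper_width: 0.0853
```

Run:
```python
from st import *
show(); print(np.round(bot.sense()["joints"],2))
K2=[[130+58*np.sin(.42),0,50+58*np.cos(.42)],[130+67*np.sin(.42),0,50+67*np.cos(.42)],[130+77*np.sin(.42),0,50+77*np.cos(.42)]]
for n in ["wrist","scene","top"]:
    c=bot.get_calibration(n); im=bot.read_camera(n)[:,:,::-1].copy(); print(n,np.round(proj(c,L2W(p,K2)),1).tolist())
    if n=="scene": im=cv2.resize(im[160:310,140:330],None,fx=4,fy=4,interpolation=cv2.INTER_CUBIC)
    if n=="wrist": im=cv2.resize(im[40:240,150:350],None,fx=3,fy=3,interpolation=cv2.INTER_CUBIC)
    if n=="top": im=cv2.resize(im[150:250,120:400],None,fx=2.8,fy=2.8,interpolation=cv2.INTER_CUBIC)
    cv2.imwrite(f"pics/{n}17.png",im)
```

```text
t 15.2 tcp [ 0.4848 -0.079   0.2159] L [ 56.    2.5 215.9] F_L [-0.2  0.9  0.2] w 0.0853
tool axes in loader rows:
 [[-0.999  0.032  0.036]
 [-0.037 -0.022 -0.999]
 [-0.031 -0.999  0.023]]
[-1.1  -0.15  1.11  1.91  0.18  1.28 -0.1 ]
wrist [[248.6, 54.9], [248.6, 48.8], [248.6, 41.5]]
scene [[214.6, 210.5], [213.0, 206.8], [211.3, 202.6]]
top [[232.7, 206.4], [230.6, 205.9], [228.4, 205.2]]
```

View pics/wrist17.png

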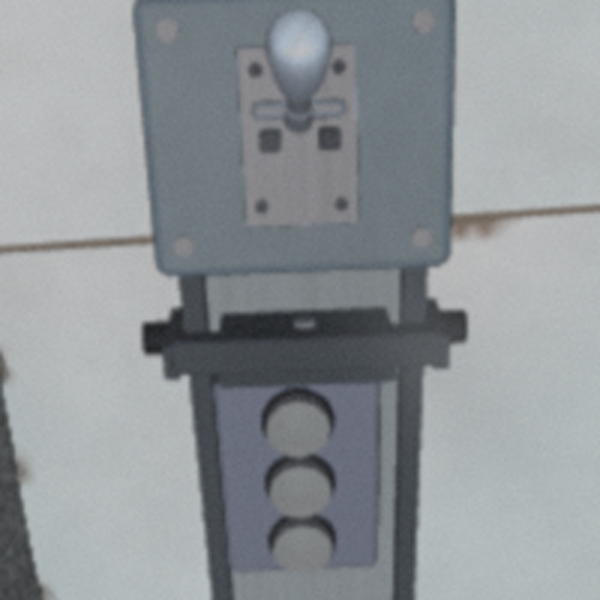

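View pics/scene17.png

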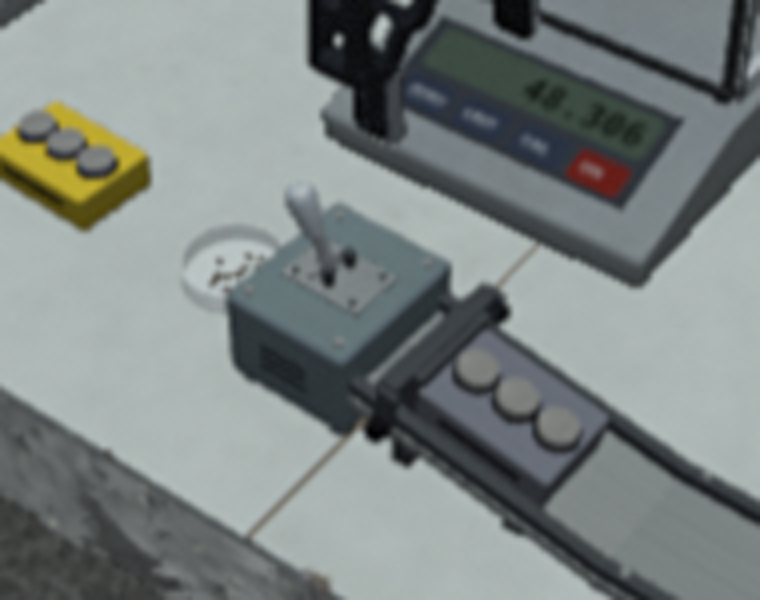

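View pics/top17.png

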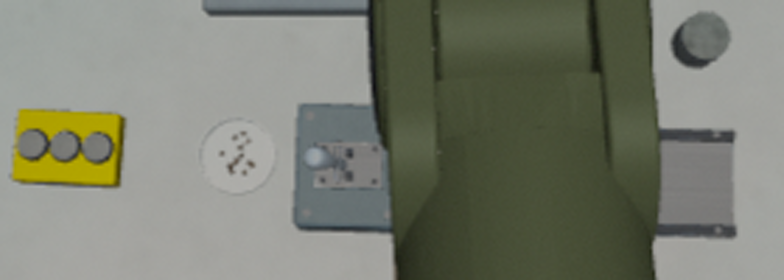

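Both checks pass. The bat knob is at wrist pixel (250,53) against a predicted (249,55) when seated, with its pin down on the uphill side of the saddle. The carrier still sits against the stop and the robot is clear.

Run:
```python
from rig import bot
print(bot.finish_job())
```

```text
the job is handed in; nothing more can be done
None
```

I loaded the reader and switched it on, and handed the job in at about 15.3 s of the 54 s allowed. The interface reports no verdict, so the result below rests on my own checks.

- **Carrier:** I pushed it with closed fingers along the landing and up the ramp, at about 2 N while sliding. At the stop, resistance rose sharply: the last push read about 15 N with no further travel. After I backed off, the pictures showed its front edge still at the stop.
- **Toggle:** I gripped the bat's knob, pulled it out about 10 mm, swung it uphill to its end stop, lowered it along its own length and let go. The last wrist picture shows the pin down on the uphill side of the saddle. The knob was about 2 px from where a seated, switched-on bat should appear.
- **Surroundings:** The yellow look-alike was left alone. The dish and core plug looked undisturbed in the last top picture. The brass weight was hidden by the arm there and last showed in place in earlier wrist pictures. The robot was clear of everything at hand-in.

**Disagreements and limits:**
- The scene camera disagreed with my fitted loader pose by up to about 4 px. I relied on the top and wrist cameras.
- The gripper closed to 13.3 mm on the 17 mm knob, but the grip held.
- The repeated small pushes at the stop tilted the tool by about 1 degree and did not move the carrier any further.
- The plunger travel and the bat's pull-out could not be read directly. I inferred both from force and pictures.

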